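Set and lock the air flow, then ready the air pen over the board

ROBOT

A 6-joint arm with a two-finger parallel gripper is mounted at the origin on the work surface. World frame = base frame: x ahead of the robot, y to its left, z up, the work surface at z = 0. Lengths are in mm, angles in rad, forces in N, time in s.
With the tool pointing down it reaches from about 350 to 775 mm from the base axis. Payload 7.3 kg.
Tool frame: the origin (TCP) lies at the very end of the fingers, on their centre line; the grasp point (between the pads) lies 19 mm behind it; z points along the fingers, y is the line along which they close (so a half turn about z gives the same grasp; the last joint's range is limited). The gripper opens to 92 mm and grips with 3 to 60 N. Pads are 19 mm wide; open, the fingers measure 130 mm over their backs; the gripper's body (75 mm by 190 mm) begins 47 mm behind the grasp point.
Start: joints at [1.19, 0.342, 1.524, -0, 1.275, -0.146], TCP at [122.125, 510.62, 202.341] pointing down, gripper open.
Joint ranges: [-2.53, 2.53], [-0.77, 2.02], [0.04, 2.7], [-1, 4.14], [0.28, 2.66], [-3.11, 3.11]. Speed limits (rad/s): [2.57, 2.57, 3.14, 3.14, 3.14, 3.14].

INTERFACE

Orientations are given as [roll, pitch, yaw] about the fixed x, y, z axes, in that order (R = Rz(yaw) Ry(pitch) Rx(roll)).
In Python, from plant import * gives the robot as it stands.
- The arm moves only by the tool arm_command, never from a script. Its arguments are lists of equal length, an entry for each row: "gripper": the finger opening in mm, from 0 to 91.8; "dp": the shift along the tool's x, y, z in units of 25 mm (1.0 is 25 mm), a list of three; "twist": the turn about the tool's z in units of 5 degrees (1.0 is 5 degrees). A call has exactly 5 rows; each row shifts and turns the commanded pose from where the row before left it, along the tool's axes as they then stand; what a row does not reach is not made up. A row lasts 1/8 s, in which the tool goes at most 62.5 mm and 10.7 degrees, less where a joint would pass 70% of its speed; a pose out of reach is approached as far as the arm can. A call is refused whole if a number of a shift passes 1 or a number of a turn 1, either way. A call with a gripper value outside its range is refused whole. The fingers move at their own pace and stop on an object; the grip force is fixed at half the most. Time passes only in rows, so rows that do not move let the fingers close, or fill a call up. It gives the time, the measured TCP pose, the force, the opening and the grip force at its end, in the units of the state.
- get_obs(): the state, without advancing time (a new reading comes with each control period).
- capture(name): name is "scene" or "top" or "wrist"; returns the picture (384x512x3 uint8, red, green, blue); there is no depth.
- get_calibration(name): a dict with "mtx" (3x3 intrinsics, pixels), "position" and "attitude" of the camera in the world; the wrist camera has in their place "mount" (4x4, takes a point from camera to tool coordinates, whose origin is the TCP and whose axes are the flange's). Camera axes: x right, y down, z forward; pixel columns grow to the right and rows downward; lengths in mm; the calibration is good to about 2 mm. A picture is of the moment at which its call begins: read the wrist's pose just before it. get_calibration takes no time and is no camera call.
- close_job(): hands the job in; it is judged then, once.
The state is a dict: "time": time; "joint_positions": joint angles; "dq": joint speeds; "tau": joint torques, N m; "tool_pos": TCP position; "tcp_rot": TCP orientation; "contact_force": force on the tool from outside, world axes, zero at the start; "moment": the same for the moment, N m; "grip_width": finger opening in mm; "finger_force": force on a finger pad.
Only numpy, scipy, OpenCV 4.12 (cv2) and the standard library are available. Lean on these libraries where they do the work, as an engineer would, in place of code of your own. Each camera call takes 0.05 s, during which the arm holds its last target. There are 200 camera calls.

TASK

Turn the flow knob until its white pointer stands at the red mark, then slide the orange lock hood fully home over the knob. Then draw the air pen out of its dock and finish while holding it still, touching nothing but the gripper, its nose sloping down at about 45 degrees and its nozzle about 8 cm above the black chip in the middle of the circuit board. Do not touch the board, and leave the other things where they are.

Things in the scene. Friction and masses are not known exactly. Their poses are not given: they have to be found in the camera images.
- station: Grey control station, fixed, 150 mm (its x) by 260 mm (its y) by 70 mm high; origin at the centre of its underside, x away from its front, z up. On its top are, at its y = -70 mm, the flow knob and, to its +y side, the orange lock hood on two rails (6 mm high, along its y, at its x = +-45 mm).
- flow_knob (a joint): Angle of the flow knob in rad, 0 to 4.7, growing clockwise seen from above; at 0 the pointer points 2.36 rad counterclockwise (from above) from the station's x axis. It stays where it is left (friction about 0.04 N m).
- knob_grip (a point): Point on the knob's vertical axis, 34 mm above the station's top (104 mm above the table): the height to grip. The black grip bar is 46 mm long (along the pointer), 14 mm thick, and stands from 10 to 44 mm above the station's top on a grey disc of 54 mm diameter; this frame's x is the pointer's direction, z up.
- knob_pointer (a point): Tip of the knob's white pointer, 28 mm from the knob's axis, 3 mm above the station's top; it turns with the knob.
- dial_mark (a point): Inner end of the red mark on the black dial around the knob, 28 mm from the knob's axis, 3 mm above the station's top; fixed. The pointer is set when its tip is here. The mark lies clockwise of the pointer at the start by 0.5 to 1.5 rad.
- lock (a joint): Travel of the orange lock hood in m: it starts at 0 to 0.012 (parked, knob free), 0.105 is the stop, fully home over the knob. It grows as the hood slides along the station's -y; friction about 2 N, it stays where left.
- lock_fin (a point): Grip point on the black fin on top of the lock hood, 76 mm above the station's top (146 mm above the table). The fin is 46 mm (station x) by 14 mm (station y) and stands from 54 to 86 mm above the station's top; the hood under it is 104 mm (x) by 68 mm (y). Axes as the station's.
- dock: Fixed pen dock, dark base 270 x 90 x 12 mm. Origin on the table under the handle's middle; x along the docked nose, z up. A narrow post (x = -55 mm, 14 wide, top 50 mm) and a U saddle (x = 55 mm, 42 wide, top 64 mm), both 12 mm long, carry the pen level, axis 65 mm high. A closed sleeve (x 120 to 155 mm, 32 wide, top 81 mm, 20 mm bore) holds the nozzle: draw along -x over 35 mm, then lift.
- pen: Cordless air pen, loose, 0.15 to 0.31 kg: blue handle 140 mm long, 30 x 30 mm in section, then a black cone and a steel nozzle of 12 mm diameter; 215 mm in all. Origin at the middle of the handle, on its axis (centre of mass within 12 mm, on the nose side); x points to the nose, z up when docked. The handle is free between its rests (98 mm; the rear post is narrower than the handle) for gripping across its sides.
- nozzle (a point): Tip of the pen's nozzle, 145 mm from the pen's origin along its x.
- board: Green circuit board 90 x 80 mm in a low dark steel clamp (100 x 100 mm), fixed; top of the board 28 mm above the table, clamp jaws 30 mm. Origin under its centre, on the table, z up.
- chip (a point): Centre of the top of the black 26 mm square chip in the middle of the board, 32 mm above the table.
- flux_jar: Bystander: small jar, 52 mm diameter, 50 mm high; origin under its centre.
- solder_spool: Bystander: steel ring-shaped spool, 60 mm diameter, 45 mm high; origin under its centre.
- tip_cup: Bystander: white cup, 60 mm diameter, 60 mm high; origin under its centre.
- remote: Bystander: black remote control 150 x 42 x 18 mm lying flat; origin under its centre.
- driver: Bystander: screwdriver with red handle, 160 mm long, lying on the table.
- meter: Bystander: yellow multimeter 160 x 78 x 36 mm lying flat; origin under its centre.
Not all that is in view belongs to the job. Of the things like the board, leave any that is yellow; of the rest the larger one is meant. Of the things that look like the pen, the larger one is meant.

How it is judged:
By the outcome, as a careful person would: the job done as asked, in the order asked, and still so for the second after the job is handed in, while the arm keeps its last pose, push and grip.
It also fails if it takes over 69 s, if anything falls off the work surface, if the arm or the gripper's body presses on something with over 40 N, if the wrist force passes 120 N, or if a joint passes its speed limit or range.

## Working session

There is one attempt and no reset: what is moved stays moved. The work goes in short steps, Python scripts to look and compute and a tool call to move; the robot and the scene stay as the last step left them, time stands still between calls to the robot, and variables do not carry over. Pictures are saved under pics/ and viewed, at most 10 in all, crops included, and the job is handed in when it is done.

Besides the shell and the picture viewer there is one more tool, called after "Call:" as name(argument=value, ...) on one line, values as JSON. arm_command: Moves the arm, as the interface text tells. Its arguments: {"type":"object","properties":{"gripper":{"type":"array"},"dp":{"type":"array"},"twist":{"type":"array"}},"required":["gripper","dp","twist"]}

```bash
mkdir -p pics; ls; python3 - <<'E'
from plant import *
import cv2
for n in("scene","top"):
    cv2.imwrite(f"pics/{n}0.png",cv2.resize(capture(n),(800,600),interpolation=cv2.INTER_CUBIC)[:,:,::-1])
    print(n,get_calibration(n))
print(get_calibration("wrist"))
print(get_obs())
E
```

```text
pics
scene {'mtx': array([[485.43273453,   0.        , 255.86075642],
       [  0.        , 485.43273453, 201.75134599],
       [  0.        ,   0.        ,   1.        ]]), 'position': array([1341.63971216, -514.08850955,  814.90572494]), 'attitude': array([-2.18782473, -0.01751667,  0.91686655])}
top {'mtx': array([[382.35229869,   0.        , 256.07550359],
       [  0.        , 382.35229869, 194.9885633 ],
       [  0.        ,   0.        ,   1.        ]]), 'position': array([ 452.90241052,   97.43468654, 1267.7860166 ]), 'attitude': array([-3.04454137, -0.02272554, -1.55624519])}
{'mtx': array([[326.5126327 ,   0.        , 255.79458007],
       [  0.        , 326.5126327 , 196.21081641],
       [  0.        ,   0.        ,   1.        ]]), 'mount': array([[-4.87878135e-04, -9.59032053e-01, -2.83297164e-01,
         7.65079618e+01],
       [ 9.99999517e-01, -2.26037294e-04, -9.56948827e-04,
        -6.05170142e-01],
       [ 8.53708874e-04, -2.83297494e-01,  9.59031700e-01,
        -1.83420637e+02],
       [ 0.00000000e+00,  0.00000000e+00,  0.00000000e+00,
         1.00000000e+00]])}
{'time': 0.1, 'joint_positions': array([ 1.19000121e+00,  3.42642663e-01,  1.52491206e+00, -7.18466593e-06,
        1.27540378e+00, -1.45992621e-01]), 'dq': array([-0.00058687, -0.00358597, -0.0013452 , -0.00080445,  0.0016624 ,
        0.00093965]), 'tau': array([ 2.05555436e-03, -4.31999123e+01, -2.44698268e+01,  7.20505044e-02,
        5.24797000e-02, -4.07951450e-05]), 'tool_pos': array([121.97077534, 510.23037891, 201.72316585]), 'tcp_rot': array([-3.14024033e+00, -1.91899340e-04,  2.90679213e+00]), 'contact_force': array([-0.86796182,  0.19832501,  0.31934481]), 'moment': array([-0.02601268, -0.01630578, -0.00783839]), 'finger_force': 0.0, 'grip_width': 91.81469104025558}
```

View pics/top0.png

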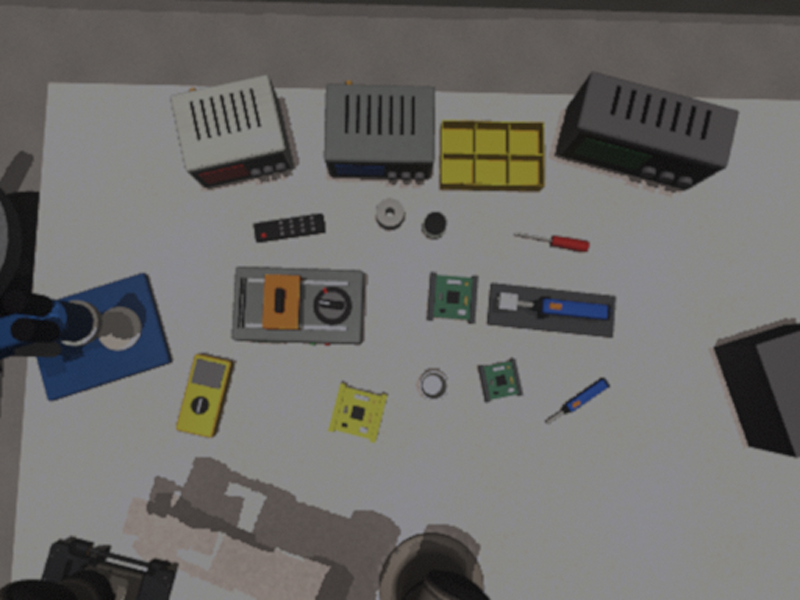

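View pics/scene0.png

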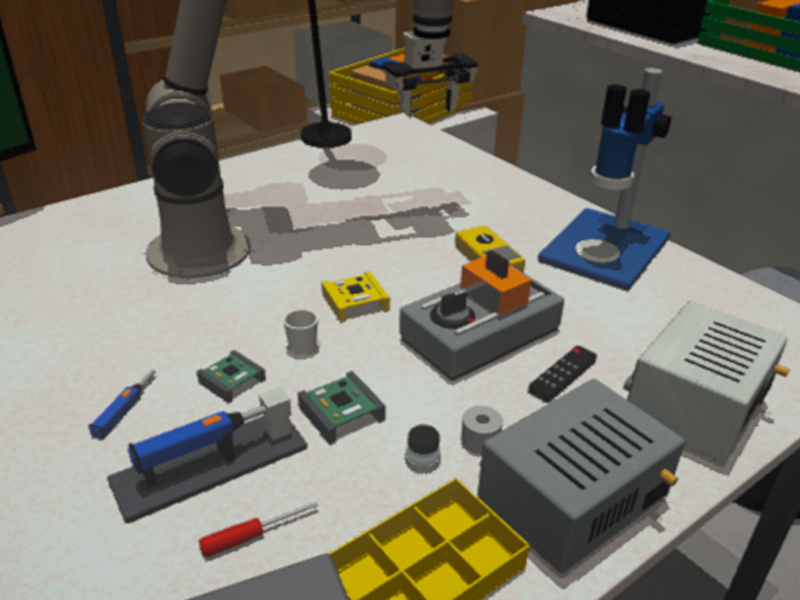

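The top view shows the station at 800-px coordinates (236–364, 268–344), with the knob at (332,305) and the hood fin at (280,300). The docked large pen's handle runs from (608,309) to (541,306), nose to the left. The larger green board is at (452,297), with the smaller decoy at (500,380). The scene view agrees.

```bash
cat > h.py <<'E'
from plant import *
import numpy as np, cv2
from scipy.spatial.transform import Rotation as R
def cam(n,o=None):
    c=get_calibration(n)
    if n=="wrist":
        T=np.eye(4);T[:3,:3]=R.from_euler('xyz',o["tcp_rot"]).as_matrix();T[:3,3]=o["tool_pos"]
        M=T@c["mount"];return c["mtx"],M[:3,:3],M[:3,3]
    return c["mtx"],R.from_euler('xyz',c["attitude"]).as_matrix(),np.array(c["position"])
def p2w(C,uv,z,s=1.5625):
    K,A,p=C
    d=A@np.linalg.solve(K,[uv[0]/s,uv[1]/s,1]);return (p+d*(z-p[2])/d[2]).round(1)
def w2p(C,P,s=1.5625):
    K,A,p=C;q=K@(A.T@(np.array(P)-p));return q[:2]/q[2]*s
def shot(n,f):
    o=get_obs();im=capture(n)
    cv2.imwrite(f"pics/{f}.png",cv2.resize(im,(800,600),interpolation=cv2.INTER_CUBIC)[:,:,::-1])
    return o,im
def st():
    o=get_obs();print(o["time"].__round__(2),o["tool_pos"].round(1),o["tcp_rot"].round(3),o["contact_force"].round(1),round(o["grip_width"],1),o["joint_positions"].round(2));return o
E
python3 - <<'E'
from h import *
C=cam("top")
for n,uv,z in [("stTL",(236,268),70),("stTR",(364,268),70),("stBR",(364,344),70),("stBL",(234,343),70),("knob",(332,305),114),("fin",(280,300),156),("chip",(453,297),32),("tail",(608,309),80),("hfront",(541,306),80),("dockc",(613,313),12),("dockc2",(489,307),12),("sleeve",(508,302),81),("jar",(434,224),50),("spool",(390,213),45),("cup",(432,382),60)]: print(n,p2w(C,uv,z))
o=get_obs();Rm=R.from_euler('xyz',o["tcp_rot"]).as_matrix();print(Rm.round(2))
E
```

```text
stTL [638.6 403.6  70. ]
stTR [643.3 146.1  70. ]
stBR [489.7 143.   70. ]
stBL [487.8 401.4  70. ]
knob [562.8 204.7 114. ]
fin [566.5 297.7 156. ]
chip [591.6 -39.   32. ]
tail [ 567.2 -346.5   80. ]
hfront [ 571.  -210.9   80. ]
dockc [ 565.4 -382.4   12. ]
dockc2 [ 573.8 -117.8   12. ]
sleeve [ 577.9 -144.2   81. ]
jar [741.5   3.5  50. ]
spool [764.2  95.3  45. ]
cup [415.9   5.4  60. ]
[[-0.97  0.23 -0.  ]
 [ 0.23  0.97 -0.  ]
 [ 0.   -0.   -1.  ]]
```

Call:
arm_command(gripper=[91, 91, 91, 91, 91], dp=[[-1, -0.34, -0.4], [-1, -0.34, -0.4], [-1, -0.34, -0.4], [-1, -0.34, -0.4], [-1, -0.34, -0.4]], twist=[0, 0, 0, 0, 0])

```text
time: 0.72
tool_pos: [234.3, 439.5, 252.3]
tcp_rot: [-3.141, -0.0, 2.907]
contact_force: [0.1, -0.1, 0.2]
grip_width: 91.1
finger_force: 0.0
```

Call:
arm_command(gripper=[60, 60, 60, 60, 60], dp=[[-1, -0.34, -0.2], [-1, -0.34, -0.2], [-1, -0.34, -0.2], [-1, -0.34, -0.2], [-1, -0.34, -0.2]], twist=[0, 0, 0, 0, 0])

```text
time: 1.35
tool_pos: [346.0, 369.1, 277.1]
tcp_rot: [-3.141, -0.001, 2.907]
contact_force: [0.1, -0.1, 0.7]
grip_width: 59.9
finger_force: 0.0
```

Call:
arm_command(gripper=[40, 40, 40, 40, 40], dp=[[-1, -0.34, 0], [-1, -0.34, 0], [-1, -0.34, 0], [-1, -0.34, 0], [-1, -0.34, 0]], twist=[0, 0, 0, 0, 0])

```text
time: 1.98
tool_pos: [457.7, 298.8, 276.9]
tcp_rot: [-3.141, -0.001, 2.907]
contact_force: [-0.7, -0.0, 0.7]
grip_width: 40.1
finger_force: 0.0
```

Call:
arm_command(gripper=[40, 40, 40, 40, 40], dp=[[-0.98, -0.55, 0], [-0.98, -0.55, 0], [-0.98, -0.55, 0], [-0.98, -0.55, 0], [-0.98, -0.55, 0]], twist=[0, 0, 0, 0, 0])

```text
time: 2.6
tool_pos: [560.7, 203.3, 276.8]
tcp_rot: [-3.141, -0.001, 2.907]
contact_force: [-0.0, 0.2, -0.1]
grip_width: 40.3
finger_force: 0.0
```

```bash
python3 - <<'E'
from h import *
o=st();shot("wrist","w1")
C=cam("wrist",o);print(w2p(C,[562,205,104]),w2p(C,[566,298,156]))
E
```

```text
2.6 [560.7 203.3 276.8] [-3.141e+00 -1.000e-03  2.907e+00] [-0.   0.2 -0.1] 40.3 [ 0.22  0.44  1.17  0.    1.53 -1.12]
[403.87003558 269.29696727] [555.58118627 258.75009022]
```

View pics/w1.png

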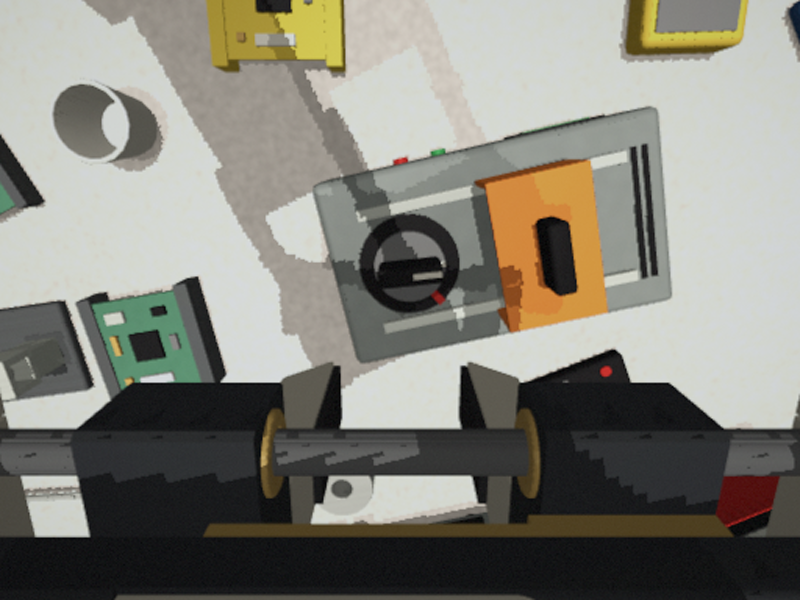

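```bash
python3 - <<'E'
from h import *
o=get_obs();C=cam("wrist",o)
for n,uv,z in [("dialc",(409,262),73),("mark_in",(433,293),73),("mark_out",(443,302),73),("ptip114",(443,275),114),("pbase114",(413,277),114),("ptip73",(443,275),73),("barL",(379,277),114),("barR",(443,274),114),("barfarL",(380,262),114),("barfarR",(440,258),114),
 ("s1",(317,186),70),("s2",(655,108),70),("s3",(671,296),70),("s4",(362,362),70),("fin1",(538,219),156),("fin2",(566,218),156),("fin3",(577,292),156),("fin4",(553,295),156),("hood a",(486,183),124),("hood b",(513,330),124),("chip",(147,345),32),("bd1",(93,300),28)]: print(n,p2w(C,uv,z))
o,im=shot("wrist","w2");c=im[140:210,215:310];cv2.imwrite("pics/w2.png",cv2.resize(c,None,fx=8,fy=8,interpolation=cv2.INTER_CUBIC)[:,:,::-1])
E
```

```text
dialc [566.2 205.9  73. ]
mark_in [594.7 218.5  73. ]
mark_out [603.7 224.6  73. ]
ptip114 [572.5 228.  114. ]
pbase114 [569.  207.5 114. ]
ptip73 [582.4 229.2  73. ]
barL [563.4 184.5 114. ]
barR [571.8 228.2 114. ]
barfarL [553.3 187.8 114. ]
barfarR [560.3 228.6 114. ]
s1 [494.8 152.5  70. ]
s2 [499.4 402.1  70. ]
s3 [642.1 400.8  70. ]
s4 [639.2 148.9  70. ]
fin1 [542.3 288.5 156. ]
fin2 [545.6 304.7 156. ]
fin3 [592.1 304.7 156. ]
fin4 [590.5 290.1 156. ]
hood a [517.5 267.3 124. ]
hood b [619.7 266.8 124. ]
chip [592.9 -40.8  32. ]
bd1 [543.1 -73.8  28. ]
```

View pics/w2.png

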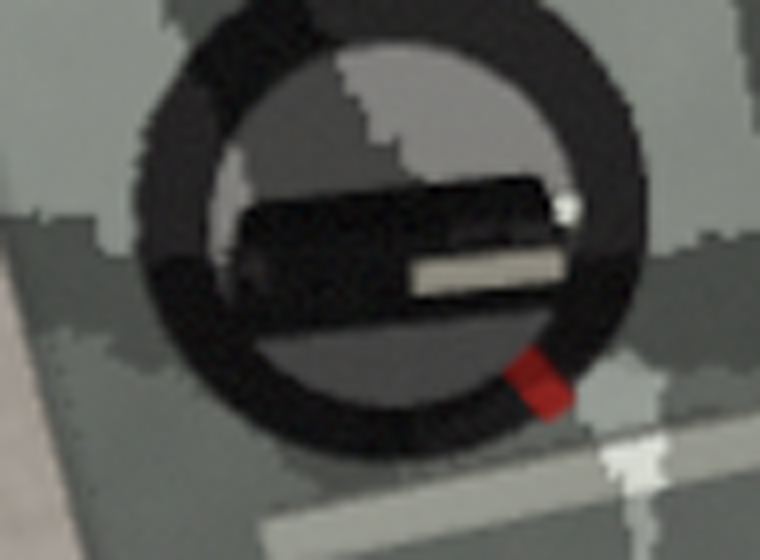

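```bash
python3 - <<'E'
from h import *
o=get_obs();C=cam("wrist",o)
f=lambda u,v,z=73:p2w(C,(215+u/8,140+v/8),z,1)
c=f(393,224);t=f(567,208);m=f(523,365);m2=f(555,400)
a=lambda p,q:np.degrees(np.arctan2(q[1]-p[1],q[0]-p[0]))
print(c,t,m,m2,a(c,t),a(c,m),a(m,m2),a(c,m2),np.hypot(*(t-c)[:2]),np.hypot(*(m-c)[:2]))
b0=f(413,280,114);b1=f(566,265,114);print(b0,b1,a(b0,b1)); print(a(f(245,207,114),f(545,180,114)),a(f(245,335,114),f(555,305,114)))
E
```

```text
[565.8 210.1  73. ] [569.6 236.   73. ] [591.9 224.4  73. ] [598.4 227.9  73. ] 81.65322096046786 28.71801396617845 28.30075576600638 28.635081830119088 26.177280225416865 29.760712357065675
[565.7 211.9 114. ] [568.5 232.5 114. ] 82.2596588411622
81.58864432526153 81.98479544539583
```

The crop shows the dial centre at crop px (393,224), the low white pointer tip at (567,208) and the red mark's inner end at (523,365). The pointer is therefore at about 82° and the mark at about 28.6°, so the knob needs about 53° clockwise.

Call:
arm_command(gripper=[40, 40, 40, 40, 40], dp=[[0, 0, 0], [0, 0, 0], [0, 0, 0], [0, 0, 0], [0, 0, 0]], twist=[1, 1, 1, 1, 1])

```text
time: 3.32
tool_pos: [559.5, 204.7, 277.0]
tcp_rot: [-3.141, -0.001, 2.468]
contact_force: [0.1, 0.9, -0.6]
grip_width: 40.1
finger_force: 0.0
```

Call:
arm_command(gripper=[40, 40, 40, 40, 40], dp=[[0, 0, 0], [0, 0, 0], [0, 0, 0], [0, 0, 0], [0, 0, 0]], twist=[1, 1, 1, 1, 1])

```text
time: 3.95
tool_pos: [559.5, 204.7, 277.1]
tcp_rot: [-3.141, -0.001, 2.032]
contact_force: [0.8, 0.2, 0.9]
grip_width: 40.1
finger_force: 0.0
```

Call:
arm_command(gripper=[40, 40, 40, 40, 40], dp=[[0, 0, 0], [0, 0, 0], [0, 0, 0], [0, 0, 0], [0, 0, 0]], twist=[1, 1, 1, 1, 1])

```text
time: 4.58
tool_pos: [559.5, 204.7, 277.0]
tcp_rot: [-3.141, -0.0, 1.596]
contact_force: [0.8, -0.2, -0.3]
grip_width: 39.6
finger_force: 0.0
```

Call:
arm_command(gripper=[40, 40, 40, 40, 40], dp=[[0, 0, 0], [0, 0, 0], [0.23, 0.16, 0.6], [0, 0, 1], [0, 0, 1]], twist=[1, 0.92, 0, 0, 0])

```text
time: 5.2
tool_pos: [564.5, 209.8, 210.3]
tcp_rot: [-3.14, 0.0, 1.433]
contact_force: [-0.2, -0.1, 0.6]
grip_width: 40.1
finger_force: 0.0
```

```bash
python3 - <<'E'
from h import *
o=st();shot("wrist","w3")
C=cam("wrist",o);print(w2p(C,[565.5,209,114]),w2p(C,[567,300,156]))
E
```

```text
5.2 [564.5 209.8 210.3] [-3.14   0.     1.433] [-0.2 -0.1  0.6] 40.1 [0.23 0.48 1.28 0.   1.38 0.37]
[402.00546859 295.95315186] [377.27697752 122.79570545]
```

View pics/w3.png

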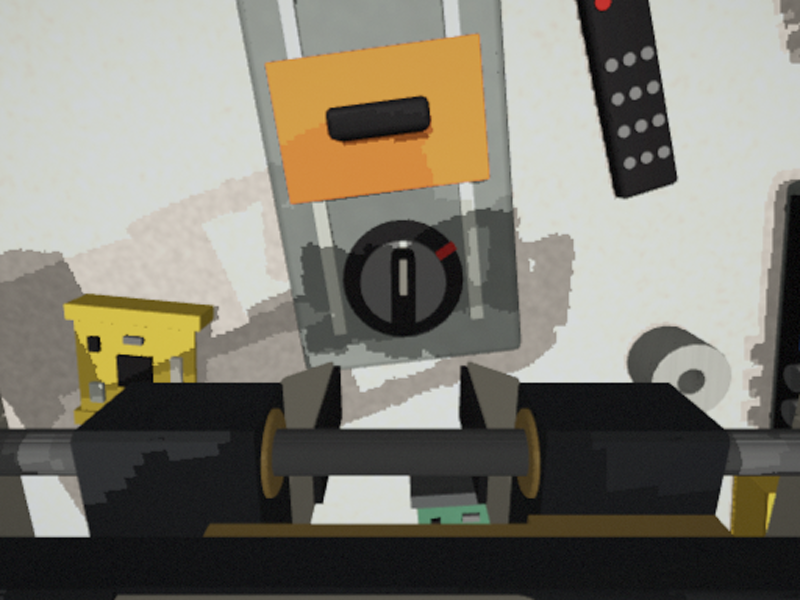

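The bar is vertical in the image at x≈402, spanning rows 250–326. It is centred and aligned with the fingers, and the mark is at (446,250). Descending and gripping.

Call:
arm_command(gripper=[40, 40, 40, 40, 40], dp=[[0, 0, 1], [0, 0, 1], [0, 0, 1], [0, 0, 1], [0, 0, 0.57]], twist=[0, 0, 0, 0, 0])

```text
time: 5.88
tool_pos: [564.2, 209.4, 96.3]
tcp_rot: [-3.139, 0.001, 1.432]
contact_force: [0.3, 0.0, -0.3]
grip_width: 40.1
finger_force: 0.0
```

Call:
arm_command(gripper=[10, 8, 8, 8, 8], dp=[[0, 0, 0], [0, 0, 0], [0, 0, 0], [0, 0, 0], [0, 0, 0]], twist=[0, 0, 0, 0, 0])

```text
time: 6.5
tool_pos: [565.2, 209.2, 98.4]
tcp_rot: [3.141, -0.0, 1.43]
contact_force: [0.5, 0.5, 0.6]
grip_width: 8.3
finger_force: 0.0
```

```bash
python3 - <<'E'
from h import *
o=st();print(o["finger_force"]);shot("scene","s2");im=cv2.imread("pics/s2.png")
C=cam("scene");p=w2p(C,[565,209,104]).astype(int);print(p)
a,im=shot("scene","s2");p=(p/1.5625).astype(int);c=im[p[1]-60:p[1]+45,p[0]-70:p[0]+70]
cv2.imwrite("pics/s2.png",cv2.resize(c,None,fx=5.5,fy=5.5,interpolation=cv2.INTER_CUBIC)[:,:,::-1])
E
```

```text
6.5 [565.2 209.2  98.4] [ 3.141 -0.     1.43 ] [0.5 0.5 0.6] 8.3 [0.23 0.58 1.44 0.   1.12 0.37]
0.0
[452 297]
```

View pics/s2.png

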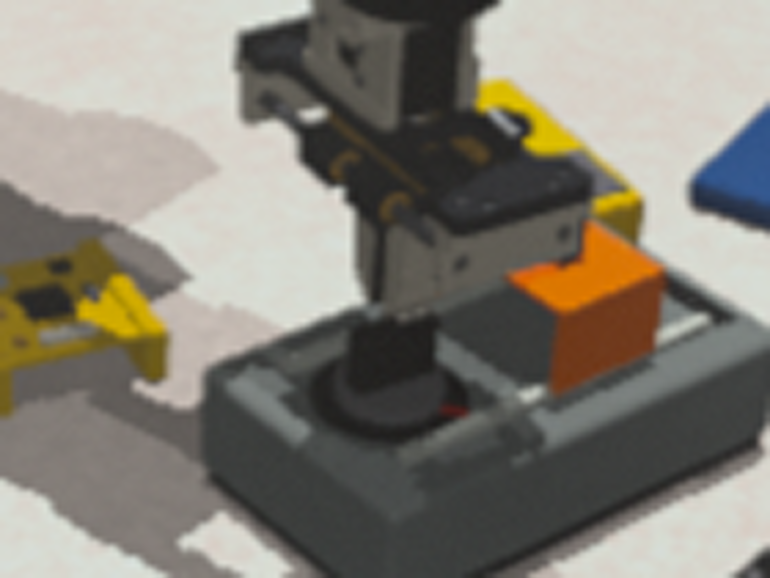

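The picture shows the gripper over the knob, but its end plate hides the fingertips and the bar top. I'll check with a closing command.

Call:
arm_command(gripper=[0, 0, 0, 0, 0], dp=[[0, 0, 0], [0, 0, 0], [0, 0, 0], [0, 0, 0], [0, 0, 0]], twist=[0, 0, 0, 0, 0])

```text
time: 7.22
tool_pos: [565.1, 209.1, 98.1]
tcp_rot: [-3.142, -0.0, 1.43]
contact_force: [0.9, -0.6, -0.7]
grip_width: 0.6
finger_force: 0.0
```

```bash
python3 - <<'E'
from h import *
o=st();print(o["finger_force"],o["moment"],o["tau"].round(2))
E
```

```text
7.22 [565.1 209.1  98.1] [-3.142 -0.     1.43 ] [ 0.9 -0.6 -0.7] 0.6 [0.23 0.58 1.44 0.   1.12 0.37]
0.0 [-0.08672512  0.08538059 -0.04189261] [-0.000e+00 -5.287e+01 -2.254e+01  8.000e-02  1.000e-02 -0.000e+00]
```

Call:
arm_command(gripper=[40, 40, 40, 40, 40], dp=[[0, 0, 0], [0, 0, 0], [0, 0, 0.2], [0, 0, 0.2], [0, 0, 0.1]], twist=[0, 0, 0, 0, 0])

```text
time: 7.85
tool_pos: [564.8, 209.1, 84.9]
tcp_rot: [-3.141, 0.0, 1.43]
contact_force: [-0.3, 0.3, 0.0]
grip_width: 39.1
finger_force: 0.0
```

Call:
arm_command(gripper=[20, 10, 8, 8, 8], dp=[[0, 0, 0], [0, 0, 0], [0, 0, 0], [0, 0, 0], [0, 0, 0]], twist=[0, 0, 0, 0, 0])

```text
time: 8.48
tool_pos: [565.9, 209.1, 85.8]
tcp_rot: [3.14, -0.0, 1.43]
contact_force: [3.8, -0.1, -1.7]
grip_width: 13.3
finger_force: 30.0
```

```bash
python3 - <<'E'
from h import *
o=st();shot("wrist","w4")
E
```

```text
8.47 [565.9 209.1  85.8] [ 3.14 -0.    1.43] [ 3.8 -0.1 -1.7] 13.3 [ 0.23  0.59  1.46 -0.    1.09  0.37]
```

View pics/w4.png

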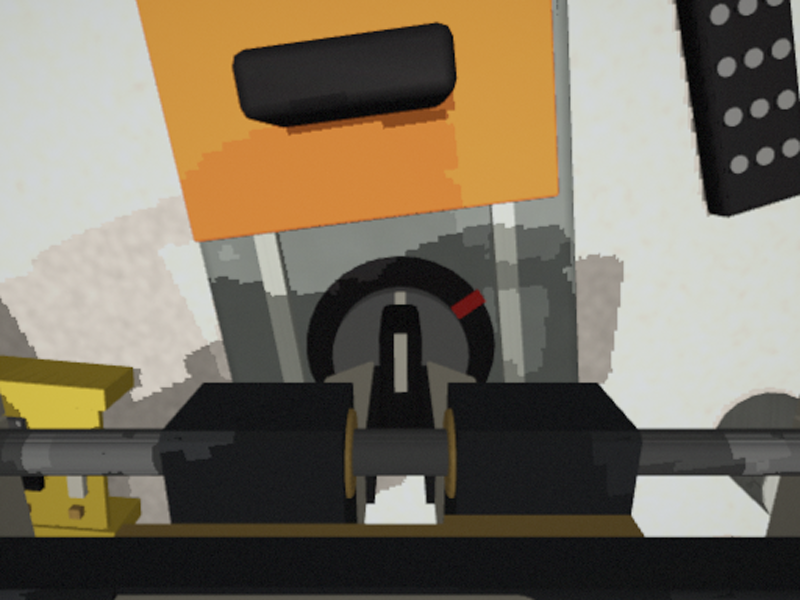

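The bar is now gripped (width 13.3, 30 N) and vertical at u≈400. The low white pointer tip is at (400,297) and the mark's inner end at about (455,310). The real fingertips seem to be about 17 mm higher than reported, so I'll quantify that.

```bash
python3 - <<'E'
from h import *
o=get_obs()
for b in (0,10,17,22):
    q=dict(o);q["tool_pos"]=o["tool_pos"]+[0,0,b];C=cam("wrist",q)
    t=p2w(C,(400,294),73);m=p2w(C,(455,312),73);m2=p2w(C,(483,296),73)
    a=np.radians(81.9);c=t-28*np.array([np.cos(a),np.sin(a),0])
    d=m-c;e=m2-m
    fl=p2w(C,(234,60),156);fr=p2w(C,(453,35),156);hl=p2w(C,(194,241),124);hr=p2w(C,(558,196),124)
    print(b,t,c,np.hypot(*d[:2]),np.degrees(np.arctan2(d[1],d[0])),np.degrees(np.arctan2(e[1],e[0])),"fin",np.hypot(*(fr-fl)[:2]),"hoodw",np.hypot(*(hl-hr)[:2]),np.degrees(np.arctan2(*(hr-hl)[[1,0]])),(hl+hr)/2,(fl+fr)/2)
E
```

```text
0 [569.2 231.9  73. ] [565.25476551 204.17933758  73.        ] 30.172881178952682 34.57043175486885 23.374164365048266 fin 44.43253312607788 hoodw 103.81926603477802 -1.1038283383150074 [566.8 268.4 124. ] [568.   306.55 156.  ]
10 [568.8 229.2  73. ] [564.85476551 201.47933758  73.        ] 30.812361352393776 32.64385187925329 23.532348560900886 fin 48.433459508897336 hoodw 110.91988099524814 -1.0848219913087966 [566.15 267.25 124.  ] [567.3 308.5 156. ]
17 [568.6 227.4  73. ] [564.65476551 199.67933758  73.        ] 31.194204757768517 31.331554666681356 23.252592174861498 fin 51.135310696230164 hoodw 116.02086019332909 -1.0865138370133474 [565.7 266.5 124. ] [566.75 309.85 156.  ]
22 [568.4 226.   73. ] [564.45476551 198.27933758  73.        ] 31.520237625966928 30.548392088702773 23.145783358542428 fin 53.04158745739045 hoodw 119.52213184176394 -1.102627817497263 [565.35 265.95 124.  ] [566.4  310.85 156.  ]
```

Call:
arm_command(gripper=[26, 26, 26, 26, 26], dp=[[0, 0, 0], [0, 0, 0], [-0.34, 0, -0.1], [-0.34, 0, 0], [0, 0, 0]], twist=[0, 0, 0, 0, 0])

```text
time: 9.15
tool_pos: [562.6, 191.4, 88.2]
tcp_rot: [-3.141, 0.0, 1.429]
contact_force: [0.1, 1.1, 0.2]
grip_width: 25.8
finger_force: 0.0
```

Call:
arm_command(gripper=[18, 10, 8, 8, 8], dp=[[0, 0, 0], [0, 0, 0], [0, 0, 0], [0, 0, 0], [0, 0, 0]], twist=[0, 0, 0, 0, 0])

```text
time: 9.78
tool_pos: [563.1, 192.3, 88.1]
tcp_rot: [3.141, -0.0, 1.43]
contact_force: [3.6, -0.8, -1.1]
grip_width: 11.9
finger_force: 30.0
```

Call:
arm_command(gripper=[8, 8, 8, 8, 8], dp=[[0, -0.05, 0], [0, -0.05, 0], [0, -0.05, 0], [0, -0.05, 0], [0, -0.05, 0]], twist=[1, 1, 1, 1, 1])

```text
time: 10.4
tool_pos: [556.5, 194.7, 88.1]
tcp_rot: [-3.141, -0.0, 0.991]
contact_force: [1.2, 0.8, 1.1]
grip_width: 11.8
finger_force: 30.0
```

Call:
arm_command(gripper=[8, 8, 8, 8, 8], dp=[[0, -0.05, 0], [0, -0.05, 0], [0, -0.05, 0], [0, -0.05, 0], [0, -0.05, 0]], twist=[1, 1, 1, 1, 1])

```text
time: 11.02
tool_pos: [551.5, 199.6, 88.1]
tcp_rot: [-3.14, 0.0, 0.555]
contact_force: [0.2, 2.8, 0.1]
grip_width: 12.3
finger_force: 30.0
```

```bash
python3 - <<'E'
from h import *
o=st();shot("wrist","w5")
o2,im=shot("wrist","w5");c=im[90:250,170:370];cv2.imwrite("pics/w5.png",cv2.resize(c,None,fx=3.75,fy=3.75,interpolation=cv2.INTER_CUBIC)[:,:,::-1])
E
```

```text
11.03 [551.5 199.6  88.1] [-3.14   0.     0.555] [0.2 2.8 0.1] 12.3 [0.22 0.56 1.5  0.   1.08 1.23]
```

View pics/w5.png

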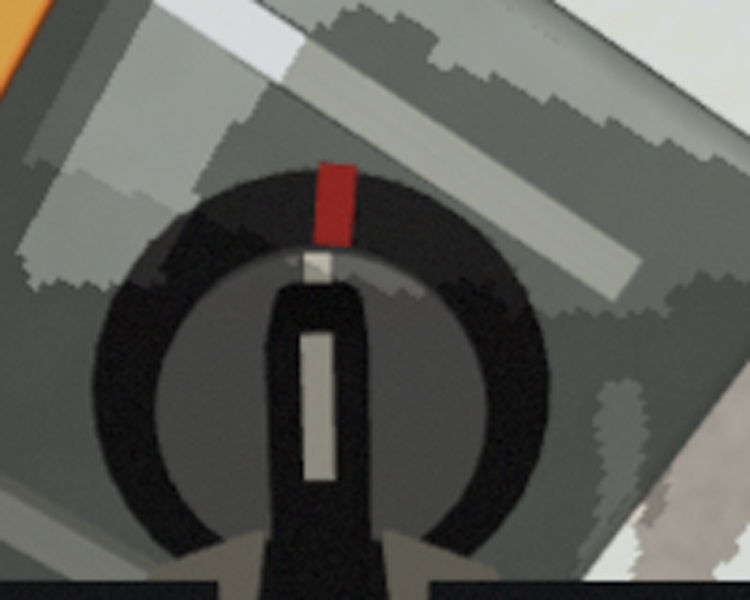

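The pointer tip is at (317,265) and the mark's inner end at (333,246), with the dial centre near (321,405). About 5.5° more clockwise is needed.

Call:
arm_command(gripper=[8, 8, 8, 8, 8], dp=[[0, -0.03, 0], [0, -0.03, 0], [0, 0, 0], [0, 0, 0], [0, 0, 0]], twist=[0.55, 0.55, 0, 0, 0])

```text
time: 11.75
tool_pos: [550.8, 200.8, 88.0]
tcp_rot: [-3.14, 0.0, 0.464]
contact_force: [-1.4, 5.4, 0.6]
grip_width: 11.8
finger_force: 30.1
```

```bash
python3 - <<'E'
from h import *
o=st();im=capture("wrist").astype(int)
c=cv2.resize(im[90:250,170:370].astype(np.uint8),None,fx=3.75,fy=3.75,interpolation=cv2.INTER_CUBIC).astype(int)
r=(c[:,:,0]>90)&(c[:,:,1]<60);y,x=np.nonzero(r);print("red",x.mean(),y.mean(),y.max(),x[y>y.max()-8].mean())
for row in range(248,290,6):
    print(row,c[row,285:355:5,1])
for row in range(340,480,40): 
    s=c[row,280:360,1]; k=np.nonzero(s>90)[0]; print(row,280+k.mean() if len(k) else None)
d=c.sum(2)
for row in (380,400,420):
    k=np.nonzero(d[row]<90)[0];print(row,k.min(),k.max())
E
```

```text
11.75 [550.8 200.8  88. ] [-3.14   0.     0.464] [-1.4  5.4  0.6] 11.8 [0.22 0.56 1.5  0.   1.08 1.32]
red 307.63410702772404 199.5889748549323 245 314.914979757085
248 [37 38 42 46 44 45 44 44 44 47 47 44 41 40]
254 [ 63  67  66  89 140 149 148 148 138  83  73  71  70  62]
260 [ 93  94  87 112 170 177 177 177 166 105  94  95  94  94]
266 [ 94  95  74 110 168 178 177 177 164  99  94  95  94  94]
272 [ 84  84  69  91 131 160 169 177 167  98  89  95  94  94]
278 [ 67  65  64  81 126 135 136 140 160 102  91  91  83  74]
284 [49 30 27 27 39 43 40 42 37 25 19 21 34 43]
340 313.0
380 314.5
420 316.0
460 316.5
380 93 546
400 93 546
420 95 543
```

Pointer tip and mark's inner end now coincide (315 vs 314.9 px). Releasing, lifting and turning towards the fin.

Call:
arm_command(gripper=[16, 22, 28, 28, 28], dp=[[0, 0, 0], [0, 0, 0], [0, 0, 0], [0, 0, -0.5], [0, 0, -1]], twist=[0, 0, 0, 0, 0])

```text
time: 12.42
tool_pos: [551.1, 199.4, 125.8]
tcp_rot: [-3.141, 0.002, 0.462]
contact_force: [-0.8, 0.2, 0.0]
grip_width: 28.2
finger_force: 0.0
```

Call:
arm_command(gripper=[40, 40, 40, 40, 40], dp=[[0, 0, -1], [0, 0, -1], [0, 0, -1], [0, 0, -0.5], [0, 0, 0]], twist=[0, 0, 0, 0, 0])

```text
time: 13.05
tool_pos: [551.9, 199.8, 214.0]
tcp_rot: [3.141, -0.002, 0.462]
contact_force: [-0.1, -0.2, -0.4]
grip_width: 39.9
finger_force: 0.0
```

Call:
arm_command(gripper=[40, 40, 40, 40, 40], dp=[[0, 0, 0], [0, 0, 0], [0, 0, 0], [0, 0, 0], [0, 0, 0]], twist=[1, 1, 1, 1, 1])

```text
time: 13.68
tool_pos: [550.9, 199.6, 211.6]
tcp_rot: [3.141, 0.002, 0.022]
contact_force: [-0.6, 0.3, -0.2]
grip_width: 39.6
finger_force: 0.0
```

Call:
arm_command(gripper=[40, 40, 40, 40, 40], dp=[[0, 0, 0], [0.2, -1, 0], [0.2, -1, 0], [0.2, -1, 0], [0, 0, 0]], twist=[0.5, 0, 0, 0, 0])

```text
time: 14.3
tool_pos: [567.3, 275.5, 211.3]
tcp_rot: [3.141, 0.002, -0.016]
contact_force: [-0.2, -0.2, -0.4]
grip_width: 40.0
finger_force: 0.0
```

```bash
python3 - <<'E'
from h import *
o=st();shot("wrist","w6")
C=cam("wrist",o);print(w2p(C,[567,300,156]),w2p(C,[566,207,73]))
E
```

```text
14.3 [567.3 275.5 211.3] [ 3.141e+00  2.000e-03 -1.600e-02] [-0.2 -0.2 -0.4] 40.0 [0.33 0.54 1.19 0.   1.42 1.92]
[348.32117831 319.30902955] [504.15856022 278.63899629]
```

View pics/w6.png

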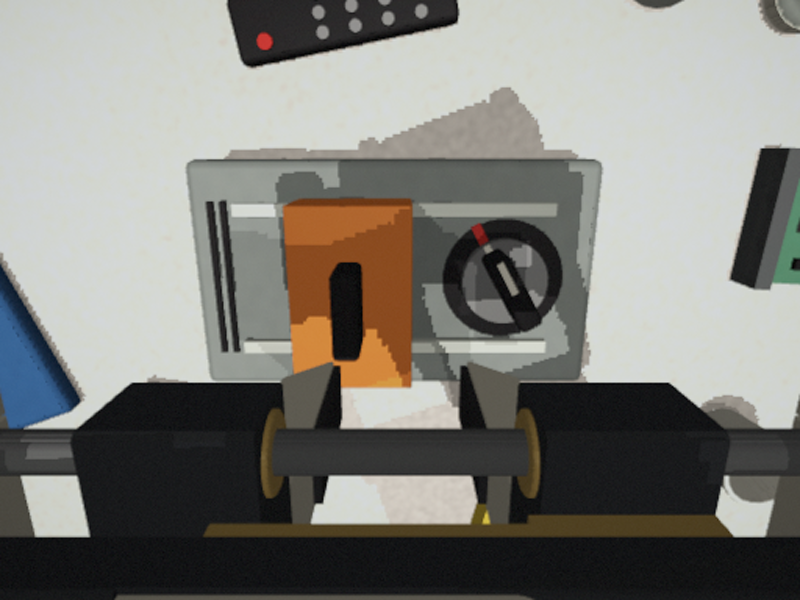

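The pointer is at the mark (pointer end (487,247), mark (480,236)). The fin's top centre is at about (347,315), close to the prediction. Gripping the fin.

Call:
arm_command(gripper=[40, 40, 40, 40, 40], dp=[[0.04, -1, 0], [0, 0, 1], [0, 0, 1], [0, 0, 1], [0, 0, 0.36]], twist=[0, 0, 0, 0, 0])

```text
time: 14.98
tool_pos: [568.3, 298.0, 127.1]
tcp_rot: [3.14, 0.003, -0.019]
contact_force: [-0.3, 0.0, -0.0]
grip_width: 40.3
finger_force: 0.0
```

Call:
arm_command(gripper=[20, 10, 8, 8, 8], dp=[[0, 0, 0], [0, 0, 0], [0, 0, 0], [0, 0, 0], [0, 0, 0]], twist=[0, 0, 0, 0, 0])

```text
time: 15.6
tool_pos: [570.0, 300.0, 130.2]
tcp_rot: [-3.14, -0.002, -0.018]
contact_force: [0.9, 2.7, 5.4]
grip_width: 12.5
finger_force: 30.0
```

Call:
arm_command(gripper=[8, 8, 8, 8, 8], dp=[[0, 0.4, 0], [0, 0.7, 0], [0, 0.8, 0], [0, 0.8, 0], [0, 0.6, 0]], twist=[0, 0, 0, 0, 0])

```text
time: 16.23
tool_pos: [568.7, 216.5, 130.2]
tcp_rot: [-3.141, -0.003, -0.019]
contact_force: [1.4, 2.9, 5.4]
grip_width: 12.4
finger_force: 30.0
```

Call:
arm_command(gripper=[8, 8, 8, 8, 8], dp=[[0, 0.1, 0], [0, 0.1, 0], [0, 0.1, 0], [0, 0.1, 0], [0, 0.05, 0]], twist=[0, 0, 0, 0, 0])

```text
time: 16.85
tool_pos: [568.6, 208.8, 130.2]
tcp_rot: [-3.135, -0.004, -0.018]
contact_force: [1.9, 14.0, 3.6]
grip_width: 12.4
finger_force: 30.0
```

Call:
arm_command(gripper=[8, 8, 8, 8, 8], dp=[[0, 0.1, 0], [0, 0.05, 0], [0, 0, 0], [0, 0, 0], [0, 0, 0]], twist=[0, 0, 0, 0, 0])

```text
time: 17.48
tool_pos: [568.6, 208.6, 130.3]
tcp_rot: [-3.13, -0.005, -0.017]
contact_force: [4.0, 23.8, 1.3]
grip_width: 11.9
finger_force: 30.0
```

Call:
arm_command(gripper=[20, 30, 40, 40, 40], dp=[[0, 0, 0], [0, 0, 0], [0, 0, -0.5], [0, 0, -1], [0, 0, -1]], twist=[0, 0, 0, 0, 0])

```text
time: 18.1
tool_pos: [567.2, 201.1, 192.5]
tcp_rot: [3.141, 0.001, -0.019]
contact_force: [0.1, -0.8, 0.1]
grip_width: 40.0
finger_force: 0.0
```

Call:
arm_command(gripper=[50, 60, 60, 60, 60], dp=[[0, 0, -1], [0, 0.5, -0.5], [0, 1, 0], [0, 1, 0], [0, 1, 0]], twist=[0, 0, 0, 0, 0])

```text
time: 18.73
tool_pos: [565.3, 112.5, 228.7]
tcp_rot: [3.141, 0.001, -0.019]
contact_force: [0.5, -0.1, -0.5]
grip_width: 60.0
finger_force: 0.0
```

Call:
arm_command(gripper=[60, 60, 60, 60, 60], dp=[[0, 1, 0], [0, 1, 0], [0, 1, 0], [0, 1, 0], [0, 1, 0]], twist=[0, 0, 0, 0, 0])

```text
time: 19.35
tool_pos: [562.7, -12.4, 228.7]
tcp_rot: [3.141, 0.002, -0.019]
contact_force: [0.2, -0.5, -0.9]
grip_width: 60.0
finger_force: 0.0
```

Call:
arm_command(gripper=[60, 60, 60, 60, 60], dp=[[0, 1, 0], [0, 1, 0], [0, 1, 0], [0, 1, 0], [0, 1, 0]], twist=[0, 0, 0, 0, 0])

```text
time: 19.98
tool_pos: [560.2, -137.2, 228.6]
tcp_rot: [-3.142, 0.002, -0.019]
contact_force: [-0.2, -0.3, -0.4]
grip_width: 60.3
finger_force: 0.0
```

Call:
arm_command(gripper=[60, 60, 60, 60, 60], dp=[[0, 1, 0], [0, 1, 0], [0, 1, 0], [0, 1, 0], [0, 1, 0]], twist=[0, 0, 0, 0, 0])

```text
time: 20.6
tool_pos: [558.5, -262.1, 228.9]
tcp_rot: [-3.141, 0.001, -0.019]
contact_force: [0.3, -0.1, -0.1]
grip_width: 60.0
finger_force: 0.0
```

Call:
arm_command(gripper=[60, 60, 60, 60, 60], dp=[[0, 0.5, 0], [0, 0, 0], [0, 0, 0], [0, 0, 0], [0, 0, 0]], twist=[-1, -1, -1, -1, -1])

```text
time: 21.22
tool_pos: [558.6, -273.8, 228.9]
tcp_rot: [-3.141, 0.0, 0.421]
contact_force: [-0.1, 0.7, -0.7]
grip_width: 60.1
finger_force: 0.0
```

Call:
arm_command(gripper=[60, 60, 60, 60, 60], dp=[[0, 0, 0], [0, 0, 0], [0, 0, 0], [0, 0, 0], [0, 0, 0]], twist=[-1, -1, -1, -1, -1])

```text
time: 21.85
tool_pos: [558.6, -273.8, 228.9]
tcp_rot: [-3.141, 0.0, 0.857]
contact_force: [-0.1, -0.4, -0.4]
grip_width: 60.1
finger_force: 0.0
```

Call:
arm_command(gripper=[60, 60, 60, 60, 60], dp=[[0, 0, 0], [0, 0, 0], [0, 0, 0], [0, 0, 0], [0, 0, 0]], twist=[-1, -1, -1, -1, -1])

```text
time: 22.48
tool_pos: [558.6, -273.8, 228.9]
tcp_rot: [-3.141, -0.0, 1.293]
contact_force: [0.1, -0.8, -0.5]
grip_width: 60.1
finger_force: 0.0
```

Call:
arm_command(gripper=[60, 60, 60, 60, 60], dp=[[0, 0, 0], [0, 0, 0], [0, 0, 0], [0, 0, 0], [0, 0, 0]], twist=[-1, -1, -0.8, 0, 0])

```text
time: 23.1
tool_pos: [558.7, -273.4, 229.0]
tcp_rot: [-3.141, -0.0, 1.533]
contact_force: [0.0, 0.1, -0.3]
grip_width: 59.8
finger_force: 0.0
```

```bash
python3 - <<'E'
from h import *
o=st();_,im=shot("wrist","w7")
C=cam("wrist",o)
def blob(im,C,z,name):
    i=im.astype(int);m=((i[:,:,2]>i[:,:,0]+40)&(i[:,:,2]>i[:,:,1]+25)).astype(np.uint8)
    n,l,s,c=cv2.connectedComponentsWithStats(m)
    for k in range(1,n):
        if s[k,4]>60:
            pts=np.argwhere(l==k)[:,::-1].astype(np.float32);w=np.array([p2w(C,p,z,1)[:2] for p in pts],np.float32)
            r=cv2.minAreaRect(w);print(name,s[k],r,cv2.boxPoints(r).round(0).tolist())
blob(im,C,80,"wrist")
t=capture("top");blob(t,cam("top"),80,"top")
E
```

```text
23.1 [ 558.7 -273.4  229. ] [-3.141 -0.     1.533] [ 0.   0.1 -0.3] 59.8 [-0.58  0.51  1.19  0.    1.45 -0.54]
wrist [ 248  117   35  123 3071] ((567.2191162109375, -280.324462890625), (131.62283325195312, 29.480459213256836), 84.8798828125) [[547.0, -345.0], [576.0, -347.0], [588.0, -216.0], [558.0, -213.0]]
wrist [  94  172   65   67 1452] ((419.0206298828125, -300.8293762207031), (23.838956832885742, 80.80520629882812), 34.601661682128906) [[386.0, -274.0], [432.0, -341.0], [452.0, -327.0], [406.0, -261.0]]
top [  24  175   84   81 2513] ((498.0310363769531, 668.500732421875), (184.3128662109375, 242.00637817382812), 18.965822219848633) [[372.0, 753.0], [450.0, 524.0], [625.0, 584.0], [546.0, 813.0]]
top [  0 193  43  30 320] ((521.4898681640625, 797.5281982421875), (57.25901794433594, 137.5943145751953), 19.983200073242188) [[471.0, 852.0], [518.0, 723.0], [572.0, 743.0], [525.0, 872.0]]
top [371 194  14   9  98] ((565.85107421875, -309.60003662109375), (41.31194305419922, 24.90077018737793), 88.78105163574219) [[553.0, -330.0], [578.0, -331.0], [579.0, -289.0], [554.0, -289.0]]
```

```bash
python3 - <<'E'
from h import *
o=st();im=capture("wrist");C=cam("wrist",o);i=im.astype(int)
m=((i[:,:,2]>i[:,:,0]+40)&(i[:,:,2]>i[:,:,1]+25))
for v in range(20,245,9):
    k=np.nonzero(m[v,225:310])[0]+225
    row=i[v,230:300:5].sum(1)//3
    if len(k)>3: a=p2w(C,(k.min(),v),80,1);b=p2w(C,(k.max()+1,v),80,1);print(v,k.min(),k.max(),a[:2],b[:2],((a+b)/2)[:2])
    else: print(v,row)
E
```

```text
23.2 [ 558.8 -273.2  229. ] [-3.141 -0.     1.534] [-0.1  0.3 -0.1] 59.8 [-0.58  0.51  1.19  0.    1.45 -0.54]
20 [206 206 205 204 203 207 209 209 208 208 207 207 208 207]
29 [207 100 101 100 100  84 210 210 209 209 208 209 209 101]
38 [200 101 100 101 101  91 210 210 210 210 210 210 205  99]
47 [181 100 101 100 101 119 211 211 211 211 211 211 158 101]
56 [148 102 100 101 100 170 211 211 211 212 211 212 119  98]
65 [141  87 101 101 100 102  67  91 186 154  70  64  62  99]
74 [130  88  89  87  86  87  88 120 193 142 100 100 103  99]
83 [108  86  88  86  87  88  89 125 174 115 101 101 102 101]
92 [ 50  85  89  85  85  87  85 135 170  84  87  87 102 101]
101 [47 43 45 44 46 86 36 27 31 23 85 87 86 98]
110 [42 44 46 44 46 46 14 13 29 25 39 87 88 87]
119 255 280 [ 559.9 -215.8] [ 585.7 -216.7] [ 572.8  -216.25]
128 253 282 [ 557.6 -224.5] [ 587.6 -225.6] [ 572.6  -225.05]
137 253 281 [ 557.2 -233.4] [ 586.4 -234.5] [ 571.8  -233.95]
146 252 281 [ 555.9 -242.4] [ 586.3 -243.5] [ 571.1  -242.95]
155 252 280 [ 555.5 -251.6] [ 585.1 -252.7] [ 570.3  -252.15]
164 252 279 [ 555.1 -260.9] [ 584. -262.] [ 569.55 -261.45]
173 251 278 [ 553.7 -270.3] [ 582.8 -271.4] [ 568.25 -270.85]
182 251 278 [ 553.3 -280. ] [ 582.6 -281. ] [ 567.95 -280.5 ]
191 250 277 [ 551.8 -289.7] [ 581.4 -290.8] [ 566.6  -290.25]
200 250 276 [ 551.4 -299.7] [ 580.1 -300.7] [ 565.75 -300.2 ]
209 250 276 [ 551.  -309.8] [ 580.  -310.8] [ 565.5 -310.3]
218 249 275 [ 549.4 -320. ] [ 578.7 -321.1] [ 564.05 -320.55]
227 249 274 [ 549.  -330.5] [ 577.4 -331.5] [ 563.2 -331. ]
236 248 274 [ 547.4 -341. ] [ 577.2 -342.1] [ 562.3  -341.55]
```

Call:
arm_command(gripper=[60, 60, 60, 60, 60], dp=[[0, 0, 0], [-0.71, 0.19, 0], [-0.71, 0.19, 0], [0, 0, 1], [0, 0, 1]], twist=[0.59, 0, 0, 0, 0])

```text
time: 23.88
tool_pos: [565.3, -310.9, 178.4]
tcp_rot: [3.141, 0.001, 1.484]
contact_force: [0.0, -0.6, -0.4]
grip_width: 59.8
finger_force: 0.0
```

Call:
arm_command(gripper=[60, 60, 60, 60, 60], dp=[[0, 0, 1], [0, 0, 1], [0, 0, 1], [0, 0, 1], [0, 0, 0.8]], twist=[0, 0, 0, 0, 0])

```text
time: 24.5
tool_pos: [565.0, -310.3, 57.6]
tcp_rot: [-3.141, -0.0, 1.484]
contact_force: [0.7, 0.1, -0.3]
grip_width: 60.1
finger_force: 0.0
```

```bash
python3 - <<'E'
from h import *
o=st();im=capture("wrist");C=cam("wrist",o);i=im.astype(int)
m=((i[:,:,2]>i[:,:,0]+40)&(i[:,:,2]>i[:,:,1]+25))
for v in range(5,245,20):
    k=np.nonzero(m[v,215:320])[0]+215
    if len(k)>3: a=p2w(C,(k.min(),v),80,1);b=p2w(C,(k.max()+1,v),80,1);print(v,k.min(),k.max(),((a+b)/2)[:2])
E
```

```text
24.5 [ 565.  -310.3   57.6] [-3.141 -0.     1.484] [ 0.7  0.1 -0.3] 60.1 [-0.62  0.69  1.35 -0.    1.1  -0.53]
65 225 286 [ 573.   -219.45]
85 225 286 [ 572.25 -228.15]
105 226 286 [ 571.7  -237.15]
125 226 285 [ 570.65 -246.4 ]
145 226 284 [ 569.55 -255.95]
165 227 284 [ 568.95 -265.95]
185 227 284 [ 568.05 -276.2 ]
205 228 283 [ 567.1 -286.9]
225 229 282 [ 566.15 -297.95]
```

Call:
arm_command(gripper=[60, 60, 45, 45, 45], dp=[[0, 0, 0.24], [0, 0, 0.24], [0, 0, 0], [0, 0, 0], [0, 0, 0]], twist=[0, 0, 0, 0, 0])

```text
time: 25.18
tool_pos: [565.4, -309.3, 47.6]
tcp_rot: [3.141, 0.0, 1.484]
contact_force: [-0.3, 0.2, -1.0]
grip_width: 45.3
finger_force: 0.0
```

Call:
arm_command(gripper=[35, 25, 20, 20, 20], dp=[[0, 0, 0], [0, 0, 0], [0, 0, 0], [0, 0, 0], [0, 0, 0]], twist=[0, 0, 0, 0, 0])

```text
time: 25.8
tool_pos: [565.2, -309.1, 47.2]
tcp_rot: [3.141, -0.0, 1.483]
contact_force: [-0.9, 0.1, 2.2]
grip_width: 29.6
finger_force: 30.0
```

Call:
arm_command(gripper=[20, 20, 20, 20, 20], dp=[[-0.2, 0, 0], [-0.2, 0, 0], [-0.14, 0, 0], [0, 0, -0.1], [0, 0, 0]], twist=[0, 0, 0, 0, 0])

```text
time: 26.42
tool_pos: [563.7, -323.0, 49.2]
tcp_rot: [-3.141, 0.0, 1.483]
contact_force: [0.3, -0.0, -2.8]
grip_width: 29.5
finger_force: 30.0
```

Call:
arm_command(gripper=[20, 20, 20, 20, 20], dp=[[0, 0, -0.3], [0, 0, -0.3], [0.05, 0, -0.28], [0.05, 0, -0.28], [0.05, 0, -0.28]], twist=[0, 0, 0, 0, 0])

```text
time: 27.05
tool_pos: [564.4, -318.7, 86.1]
tcp_rot: [3.141, -0.0, 1.483]
contact_force: [0.3, 0.7, -4.5]
grip_width: 29.7
finger_force: 30.0
```

Call:
arm_command(gripper=[20, 20, 20, 20, 20], dp=[[0, 0, -0.22], [0.15, 0, -0.54], [0.2, 0, -0.52], [0.12, 0, -0.25], [0.12, 0, -0.25]], twist=[0, 0, 0, 0, 0])

```text
time: 27.68
tool_pos: [565.7, -304.0, 130.6]
tcp_rot: [3.141, 0.0, 1.484]
contact_force: [-0.6, -1.0, -3.1]
grip_width: 29.7
finger_force: 30.0
```

```bash
python3 - <<'E'
from h import *
o=st();im=capture("scene");cv2.imwrite("pics/sc_a.png",im[:,:,::-1])
C=cam("scene");i=im.astype(int);m=((i[:,:,2]>i[:,:,0]+40)&(i[:,:,2]>i[:,:,1]+25)).astype(np.uint8)
n,l,s,c=cv2.connectedComponentsWithStats(m)
G=o["tool_pos"]+[0,0,19];u0=np.array([.0875,.996])
print("G px",w2p(C,G,1))
for k in range(1,n):
    if s[k,4]>60: print(s[k],cv2.minAreaRect(np.argwhere(l==k)[:,::-1].astype(np.float32)))
for th in (0,20,30,40):
    t=np.radians(th);u=np.array([*(u0*np.cos(t)),-np.sin(t)])
    a=w2p(C,G-44*u,1);b=w2p(C,G+96*u,1);e=w2p(C,G+171*u,1);print(th,a,b,e,np.degrees(np.arctan2(*(b-a)[::-1])))
E
```

```text
27.68 [ 565.7 -304.   130.6] [3.141 0.    1.484] [-0.6 -1.  -3.1] 29.7 [-0.61  0.61  1.28 -0.    1.25 -0.53]
G px [100.22313642 254.74099205]
[238  37  30  11 163] ((252.54129028320312, 41.862396240234375), (29.50105094909668, 6.704784870147705), 16.699243545532227)
[413  65  12  13  74] ((417.18292236328125, 70.35365295410156), (6.090776443481445, 14.836507797241211), 51.34019088745117)
[386  72  20  24 132] ((397.17999267578125, 83.73999786376953), (16.60000228881836, 18.60000228881836), 53.13010025024414)
[390  96  15  17  80] ((397.8299560546875, 104.30999755859375), (15.273507118225098, 14.566399574279785), 81.8698959350586)
[ 345  133   84   50 1780] ((386.26904296875, 156.28501892089844), (75.95917510986328, 40.462650299072266), 16.389541625976562)
[ 57 249  25  31 237] ((70.16117095947266, 264.50634765625), (9.672820091247559, 33.7037353515625), 40.91438674926758)
[ 82 249  61  18 594] ((112.0, 257.5), (17.0, 60.0), 90.0)
0 [ 78.46839933 262.39263754] [144.81340774 239.05755965] [177.1535949  227.68276591] -19.377955640735845
20 [ 78.34375428 256.26952735] [144.02345897 251.68101811] [174.94165961 249.52101374] -3.996299137088249
30 [ 79.31320309 253.05579884] [141.747803   258.08758742] [170.79384453 260.42849358] 4.607677133521965
40 [ 80.94313901 249.88068788] [138.31218187 264.34287852] [164.79908894 271.01997614] 14.148918974605271
```

Call:
arm_command(gripper=[20, 20, 20, 20, 20], dp=[[0.28, 0, -0.48], [0.32, 0, -0.45], [0.36, 0, -0.43], [0.1, 0, -0.12], [0, 0, 0]], twist=[0, 0, 0, 0, 0])

```text
time: 28.35
tool_pos: [568.2, -277.8, 167.5]
tcp_rot: [3.141, 0.001, 1.484]
contact_force: [0.0, -0.9, -2.9]
grip_width: 29.7
finger_force: 30.0
```

```bash
cat > tilt.py <<'E'
from h import *
def tilt():
    o=st();im=capture("scene")
    C=cam("scene");i=im.astype(int);m=((i[:,:,2]>i[:,:,0]+40)&(i[:,:,2]>i[:,:,1]+25)).astype(np.uint8)
    G=o["tool_pos"]+[0,0,19];g=w2p(C,G,1);y=o["tcp_rot"][2];u0=np.array([np.cos(y),np.sin(y)])
    n,l,s,c=cv2.connectedComponentsWithStats(m)
    k=max(range(1,n),key=lambda k:s[k,4]*(np.hypot(*(c[k]-g))<45))
    p=np.argwhere(l==k)[:,::-1].astype(np.float32);vx,vy,*_=cv2.fitLine(p,cv2.DIST_L2,0,.01,.01).ravel()
    print("bbox",s[k],"ang",np.degrees(np.arctan(vy/vx)),"G",g)
    for th in range(20,75,5):
        t=np.radians(th);u=np.array([*(u0*np.cos(t)),-np.sin(t)])
        a=w2p(C,G-44*u,1);b=w2p(C,G+96*u,1);print(th,a.round(0),b.round(0),np.degrees(np.arctan(*((b-a)[::-1][:1]/(b-a)[0]))).round(1),end=" | ")
    return im,g
if __name__=="__main__": tilt()
E
python3 tilt.py
```

```text
28.35 [ 568.2 -277.8  167.5] [3.141e+00 1.000e-03 1.484e+00] [ 0.  -0.9 -2.9] 29.7 [-0.58  0.57  1.26 -0.    1.32 -0.49]
bbox [ 92 235  55  24 566] ang 13.5464945 G [110.0751523  236.49554855]
20 [ 88. 238.] [154. 234.] -2.7 | 25 [ 89. 236.] [153. 238.] 1.7 | 30 [ 89. 234.] [151. 241.] 6.2 | 35 [ 90. 233.] [150. 244.] 11.0 | 40 [ 91. 231.] [148. 247.] 16.0 | 45 [ 92. 229.] [146. 250.] 21.4 | 50 [ 93. 228.] [143. 253.] 27.0 | 55 [ 95. 226.] [141. 256.] 32.8 | 60 [ 96. 225.] [138. 259.] 39.0 | 65 [ 98. 224.] [135. 261.] 45.4 | 70 [ 99. 223.] [132. 264.] 51.9 |
```

Call:
arm_command(gripper=[20, 20, 20, 20, 20], dp=[[-0.3, 0, -0.3], [-0.4, 0, -0.4], [-0.2, 0, -0.6], [0, 0, -0.7], [0, 0, -0.5]], twist=[0, 0, 0, 0, 0])

```text
time: 29.02
tool_pos: [566.2, -300.8, 231.3]
tcp_rot: [3.14, 0.001, 1.483]
contact_force: [0.9, 0.1, -2.9]
grip_width: 29.5
finger_force: 30.0
```

```bash
python3 - <<'E'
from tilt import *
im,g=tilt();g=g.astype(int)
c=im[g[1]-45:g[1]+60,max(0,g[0]-60):g[0]+80];cv2.imwrite("pics/s9.png",cv2.resize(c,None,fx=5.5,fy=5.5,interpolation=cv2.INTER_CUBIC)[:,:,::-1]);print(max(0,g[0]-60),g[1]-45)
E
```

```text
29.02 [ 566.2 -300.8  231.3] [3.140e+00 1.000e-03 1.483e+00] [ 0.9  0.1 -2.9] 29.5 [-0.61  0.54  1.12  0.    1.47 -0.52]
bbox [ 73 213  61  26 647] ang 15.009488 G [ 93.10559712 214.71493606]
20 [ 70. 215.] [140. 214.] -1.0 | 25 [ 70. 213.] [139. 217.] 3.3 | 30 [ 71. 212.] [137. 221.] 7.9 | 35 [ 71. 210.] [136. 224.] 12.6 | 40 [ 72. 208.] [134. 228.] 17.6 | 45 [ 73. 206.] [132. 231.] 22.7 | 50 [ 75. 205.] [129. 234.] 28.1 | 55 [ 76. 203.] [126. 237.] 33.8 | 60 [ 78. 202.] [123. 240.] 39.6 | 65 [ 79. 201.] [120. 242.] 45.7 | 70 [ 81. 199.] [117. 245.] 51.9 | 33 169
```

View pics/s9.png

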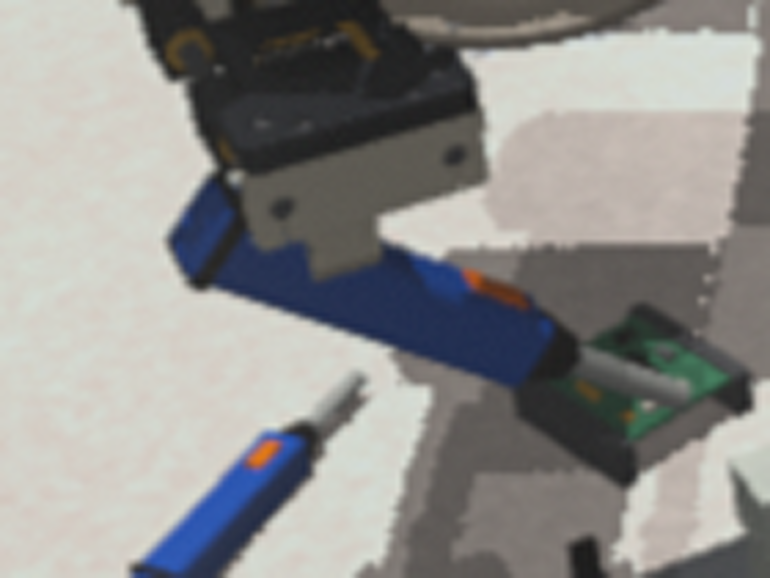

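The pen hangs clear in the gripper with its nose down. The handle's lower edge runs (200,288)→(522,387) and the nozzle tip is near (688,388). I'll work out the tilt and the tip position.

```bash
python3 - <<'E'
from h import *
from scipy.optimize import least_squares
o=st();C=cam("scene");G=o["tool_pos"]+[0,0,19];y=o["tcp_rot"][2]
f=lambda u,v:np.array([33+u/5.5,169+v/5.5])
def model(p,full=False):
    th,s,dz=p;t=np.radians(th);u=np.array([np.cos(y)*np.cos(t),np.sin(y)*np.cos(t),-np.sin(t)]);n=np.array([np.cos(y)*np.sin(t),np.sin(y)*np.sin(t),np.cos(t)]);w=np.array([np.sin(y),-np.cos(y),0])
    O=G+u*s+n*dz
    pts=[O+145*u, O+70*u-15*n+15*w, O-70*u-15*n+15*w]
    if full:return u,O+145*u
    return np.array([w2p(C,q,1) for q in pts])
obs=np.array([f(690,388),f(520,388),f(200,289)])
r=least_squares(lambda p:(model(p)-obs).ravel(),[42,26,0]);print(r.x,r.fun.round(1),model(r.x,True))
for th in (36,40,45):print(th,((model([th,26,0])-obs)).round(1).tolist())
E
```

```text
29.07 [ 566.7 -301.   233. ] [3.138e+00 2.000e-03 1.483e+00] [ 0.5 -0.4 -1.1] 29.5 [-0.61  0.54  1.12  0.    1.48 -0.52]
[41.37802976 24.29147741 -6.92801418] [ 0.2  0.4  1.9  0.8 -1.7 -0.9] (array([ 0.06566871,  0.74748555, -0.66102418]), array([ 577.40642272, -179.0118332 ,  134.85342723]))
36 [[6.3, -8.0], [7.1, -5.1], [0.8, -1.6]]
40 [[3.5, -3.5], [5.1, -2.6], [1.0, -3.2]]
45 [[-0.3, 2.0], [2.3, 0.5], [1.5, -5.0]]
```

Call:
arm_command(gripper=[20, 20, 20, 20, 20], dp=[[0.4, 0, 0], [0.6, 0.03, 0], [0.7, 0.03, 0], [0.7, 0.03, 0], [0.7, 0.03, 0]], twist=[0, 0, 0, 0, 0])

```text
time: 29.7
tool_pos: [575.9, -221.6, 229.5]
tcp_rot: [-3.142, -0.0, 1.484]
contact_force: [-1.2, 0.1, -2.9]
grip_width: 29.6
finger_force: 30.0
```

Call:
arm_command(gripper=[20, 20, 20, 20, 20], dp=[[0.7, 0, 0], [0.7, 0, 0.2], [0.6, 0, 0.2], [0.43, 0, 0.3], [0, 0, 0.22]], twist=[0, 0, 0, 0, 0])

```text
time: 30.32
tool_pos: [580.9, -161.9, 205.8]
tcp_rot: [-3.141, -0.0, 1.484]
contact_force: [0.3, -0.8, -2.8]
grip_width: 29.3
finger_force: 30.0
```

Call:
arm_command(gripper=[20, 20, 20, 20, 20], dp=[[0, 0, 0], [0, 0, 0], [0, 0, 0], [0, 0, 0], [0, 0, 0]], twist=[0, 0, 0, 0, 0])

```text
time: 30.95
tool_pos: [581.0, -162.8, 206.6]
tcp_rot: [3.141, -0.0, 1.483]
contact_force: [-0.5, -1.3, -1.6]
grip_width: 29.7
finger_force: 30.0
```

```bash
python3 - <<'E'
from h import *
from scipy.optimize import least_squares
o=st();im=capture("scene");tp=capture("top");C=cam("scene");D=cam("top");G=o["tool_pos"]+[0,0,19];y=o["tcp_rot"][2]
for th in (40,43,46):
    t=np.radians(th);u=np.array([np.cos(y)*np.cos(t),np.sin(y)*np.cos(t),-np.sin(t)]);tip=G+170*u
    print(th,tip.round(1),"scene px",w2p(C,tip,1).round(1),w2p(C,G+105*u,1).round(1),"top px",w2p(D,tip,1).round(1))
# chip in scene and top: darkest patch near
for n,I,K in(("scene",im,C),("top",tp,D)):
    p=w2p(K,[592.5,-40,32],1);print(n,"chip pred",p.round(1))
    x0,y0=int(p[0])-12,int(p[1])-12;g=I[y0:y0+24,x0:x0+24].astype(int)
    m=(g.max(2)<45).astype(np.uint8);N,l,s,c=cv2.connectedComponentsWithStats(m)
    for k in range(1,N):
        if s[k,4]>8: q=c[k]+[x0,y0];print(s[k],q,p2w(K,q,32,1))
# nozzle edge: grey steel pixels map around predicted tip
p=w2p(C,tip,1).astype(int);g=im[p[1]-14:p[1]+12,p[0]-22:p[0]+14].astype(int)
print(p-[22,14])
for r in g: print(''.join('G' if q[1]>q[0]+18 else 'b' if q[2]>q[0]+30 else '#' if q.max()<45 else '.' if q.mean()<95 else 'o' if q.mean()<150 else ' ' for q in r))
E
```

```text
30.95 [ 581.  -162.8  206.6] [ 3.141 -0.     1.483] [-0.5 -1.3 -1.6] 29.7 [-0.4   0.48  1.29  0.    1.37 -0.31]
40 [592.4 -33.1 116.4] scene px [218.7 225.5] [198.6 217.9] top px [291.1 186.7]
43 [591.9 -39.  109.7] scene px [216.6 228.6] [197.2 219.9] top px [292.7 187.2]
46 [591.4 -45.2 103.4] scene px [214.3 231.6] [195.8 221.8] top px [294.5 187.6]
scene chip pred [217.3 254.1]
top chip pred [290.2 189.8]
[ 9 10  7  7 40] [289.7   189.725] [592.7 -38.2  32. ]
[192 217]
bGGG.......ooooooooooooo            
bbbb........oooooooooooo            
bbbb.#.......oooooooo               
bbb.###.....oo                      
bbb.###..o.oo                       
bb.####.oooo                        
b.#####..oooo                       
.#####.....oooo                     
.#.##........oooo                   
...............ooooo                
..o..ooooooo.....ooooo              
o...oooo    oo.....oooo             
oooo           o......oo            
                 oo....o            
                   oo.o             
                                    
                                    
                                    
                                    
                                    
                                    
                              oooo  
                              ....o 
                              .....o
                           GGGGG....
                         GGGGGGGG...
```

```bash
python3 - <<'E'
from h import *
st();print(close_job())
E
```

```text
31.05 [ 581.1 -162.8  206.6] [ 3.141 -0.     1.483] [-0.2  0.5 -1.6] 29.4 [-0.4   0.48  1.29  0.    1.37 -0.31]
the job is handed in; nothing more can be done
None
```

I handed the job in at 31 s: the knob pointer is on the red mark, the hood is pushed to its stop over the knob, and the pen is held still at about 43° nose-down with its nozzle about 78 mm above the chip. The tilt and height are estimated from the camera images.

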